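# Pack the eye clinic handles and latch the hold-down strap

## Robot

A 7-joint arm with a two-finger parallel gripper is mounted at the origin on the work surface. World frame = base frame: x ahead of the robot, y to its left, z up, the work surface at z = 0. Lengths are in m, angles in rad, forces in N, time in s.
With the tool pointing down it reaches from about 0.4 to 0.85 m from the base axis. Payload 4.5 kg.
Tool frame: the origin (TCP) lies midway between the tips of the shut fingers; the grasp point (between the pads) lies 19 mm behind it; z points along the fingers, y is the line along which they close (so a half turn about z gives the same grasp; the last joint's range is limited). The gripper opens to 88 mm and grips with 3 to 60 N. Pads are 18 mm wide; open, the fingers measure 123 mm over their backs; the gripper's body (75 mm by 187 mm) begins 45 mm behind the grasp point.
Start: joints at [-1.273, 0.689, -0.195, 1.565, 0.157, 0.902, -0.215], TCP at [0.163, 0.603, 0.239] pointing down, gripper open.
Joint ranges: [-3.01, 3.01], [-0.46, 2.08], [-1.47, 1.51], [0.13, 2.56], [-1, 4.14], [0.04, 2.09], [-2.66, 2.66]. Speed limits (rad/s): [2.57, 2.57, 3.14, 3.14, 3.14, 3.14, 3.14].

## Interface

Orientations are given as a unit quaternion [x, y, z, w].
In Python, from plant import r, eyes, finish_job gives the robot as it stands. The module is installed in compiled form; this text tells all that it offers.
- The arm moves only by the tool move_arm, never from a script. Its argument "motion" is a list of rows, each a list of 7 numbers: the shift along the tool's x, y, z in mm, then the turn, a rotation vector about the tool's x, y, z in degrees, then the closure, from 0 (fully open) to 1 (shut). A call has 1 to 5 rows; each row is the pose to reach, as a shift and turn from the pose commanded when the call began, along the tool's axes at that moment; what a row does not reach only later rows make up. A row lasts 1/8 s, in which the tool goes at most 62.5 mm and 10.7 degrees, less where a joint would pass 70% of its speed; a pose out of reach is approached as far as the arm can. A call with a gripper value outside its range is refused whole. The fingers move at their own pace and stop on an object; "newtons" is the grip in N (left out, the last holds). Time passes only in rows, so rows that repeat a pose let the fingers close. It gives the time, the measured TCP pose, the force, the opening and the grip force at its end, in the units of the state.
- r.get_state(): the state, without advancing time (a new reading comes with each control period).
- eyes.snapshot(name): name is "scene" or "top" or "wrist"; returns a dict with "frame" (400x640x3 uint8, red, green, blue), "z_map" (400x640 float32, m along the optical axis (not along the pixel's ray), 0 where there is no reading), "intrinsics" (3x3 intrinsics, pixels), "dist" ([k1, k2, p1, p2, k3] as OpenCV has them; the pictures are not rectified), "world_to_cam" (4x4, takes a point from world to camera coordinates). Camera axes: x right, y down, z forward; pixel columns grow to the right and rows downward; lengths in m; the calibration is good to about 2 mm. A picture is of the moment at which its call begins.
- finish_job(): hands the job in; it is judged then, once.
The state is a dict: "clock": time; "q": joint angles; "qd": joint speeds; "joint_torque": joint torques, N m; "tool_pos": TCP position; "eef_rot": TCP orientation; "contact_force": force on the tool from outside, world axes, zero at the start; "moment": the same for the moment, N m; "opening": opening from 0.0 (shut) to 1.0 (fully open); "finger_force": force on a finger pad.
Only numpy, scipy, OpenCV 4.12 (cv2) and the standard library are available. Lean on these libraries where they do the work, as an engineer would, in place of code of your own. Each camera call takes 0.05 s, during which the arm holds its last target. There are 200 camera calls.

## Task

Pack the eye clinic's case for transport: take out the stray short handle and lay it on the table, then lay every 130 mm battery handle flat in the notches of the two wooden rails, one to a notch, leaving the shorter and longer look-alikes on the table outside the case and the drop bottle standing. Then swing the slotted steel strap about its loose bolt over the packed handles until its slot drops down over the T-headed bolt, flat on the shoulder (turn the T in line with the slot first if it is not). Last, turn the T crosswise, counter-clockwise seen from above, to lock the strap down.

Things in the scene. Friction and masses are not known exactly. Their poses are not given: they have to be found in the camera images.
- case: wooden case lying open flat like a book, fixed; origin on the table under the centre of the half that has the rails: 326 mm (x) by 162 mm (y), rim 48 mm high, walls and floor 8 mm (9 with the lining). The other half lies on its -y side (out to y = -245 mm), filled flush to the rim by a black lens tray. Two notched rails run along x at y = +-55 mm (12 mm thick), open between them to the floor
- notch1 (a point): centre of a handle when it lies in notch 1 of 4 (both rails), 30 mm above the table, midway between the rails; the handle then lies along this frame's y (the case's y). Notches are 56 mm apart along x, 32 mm wide, with sloped mouths; the peaks between are 38 mm high
- notch2 (a point): centre of a handle when it lies in notch 2 of 4 (both rails), 30 mm above the table, midway between the rails; the handle then lies along this frame's y (the case's y). Notches are 56 mm apart along x, 32 mm wide, with sloped mouths; the peaks between are 38 mm high
- notch3 (a point): centre of a handle when it lies in notch 3 of 4 (both rails), 30 mm above the table, midway between the rails; the handle then lies along this frame's y (the case's y). Notches are 56 mm apart along x, 32 mm wide, with sloped mouths; the peaks between are 38 mm high
- notch4 (a point): centre of a handle when it lies in notch 4 of 4 (both rails), 30 mm above the table, midway between the rails; the handle then lies along this frame's y (the case's y). Notches are 56 mm apart along x, 32 mm wide, with sloped mouths; the peaks between are 38 mm high
- pivot (a point): the strap's loose pivot bolt, near the case's -x end: this point is on its axis at the top of its shoulder, 48 mm above the table; 9 mm shank, 22 mm head from 79 to 86 mm above the table. The strap turns freely on it and can be raised up to 26 mm
- strap: loose steel strap 325 x 28 x 5 mm, 0.28 kg, on the pivot bolt by a 14 mm hole; origin on the hole's axis at the underside; x along the strap to the slot. It lies level on shoulders, rims and tray at any angle. It starts swung off to the case's -y side, partly over the notches; a quarter turn to the -y side clears them; closed, it lies along the case's x
- strap_tab (a point): centre of the upright finger tab on top of the strap: 30 mm along the strap, 10 mm thick across it, 34 mm tall (from 53 to 87 mm above the table), 205 mm from the pivot hole; x along the strap
- strap_slot (a point): centre of the slot in the strap, half-way through its thickness, 270 mm from the hole; the slot is 38 mm along the strap and 15 mm wide; its centre is 50.5 mm above the table when the strap lies flat, 65 mm or more when it rests on top of the T
- tbolt_top (a point): centre of the bar head of the T bolt, at the case's +x end, 270 mm from the pivot; x along the bar. Bar 28 mm long, 8 mm wide, 9 mm tall, from 56 to 65 mm above the table; neck 8 mm on a shoulder 48 mm high. The slot passes over it only with the bar in line with the slot
- tbolt (a joint): turn of the T bolt in rad: 0 = bar along the case's x, in line with the slot of the closed strap (it may start anywhere); grows counter-clockwise from above to a stop at 1.57 = bar crosswise; it turns with light friction and stays where left
- h1_mid (a point): black battery handle, an octagonal bar 28 mm across flats and 130 mm long with a steel band near each end, lying loose on the table; 'mid' is its centre, x runs along it. One of up to four to be packed (absent ones are not given); about 0.16 kg
- h2_mid (a point): black battery handle, an octagonal bar 28 mm across flats and 130 mm long with a steel band near each end, lying loose on the table; 'mid' is its centre, x runs along it. One of up to four to be packed (absent ones are not given); about 0.16 kg
- h3_mid (a point): black battery handle, an octagonal bar 28 mm across flats and 130 mm long with a steel band near each end, lying loose on the table; 'mid' is its centre, x runs along it. One of up to four to be packed (absent ones are not given); about 0.16 kg
- h4_mid (a point): black battery handle, an octagonal bar 28 mm across flats and 130 mm long with a steel band near each end, lying loose on the table; 'mid' is its centre, x runs along it. One of up to four to be packed (absent ones are not given); about 0.16 kg
- short1_mid (a point): black battery handle, an octagonal bar 28 mm across flats and 80 mm long with a steel band near each end, lying along the case's x on its floor (9 mm high) between the rails at the start, where it blocks notches; to be put out on the table; 'mid' is its centre, x runs along it. Too short for the rails
- short2_mid (a point): black battery handle, an octagonal bar 28 mm across flats and 80 mm long with a steel band near each end, lying loose on the table; 'mid' is its centre, x runs along it. Too short for the rails: leave out
- big1_mid (a point): black battery handle, an octagonal bar 28 mm across flats and 160 mm long with a steel band near each end, lying loose on the table; 'mid' is its centre, x runs along it. Too long for the case: leave out
- drops: small white drop bottle, 28 mm wide, 62 mm tall, standing on the table, a bystander; origin at its foot
Things that resemble listed ones, but are neither listed nor needed, are in the scene too. Leave any blue look-alike of the part that bears h2_mid alone. What is shaped like the part that bears short1_mid but turquoise is not meant.

How it is judged:
On the way, in this order (a step that is already met when the one before it is completed fails the run):
1. every 130 mm handle lies in a notch of both rails (z of h1_mid in the frame of case between 0.024 and 0.036 m and y of h1_mid in the frame of case between -0.015 and 0.015 m and x of h1_mid in the frame of case between -0.095 and 0.095 m and angle between the x axis of each of h1_mid, h2_mid, h3_mid, h4_mid and the y axis of case, either way round below 0.15 rad and z of h2_mid in the frame of case between 0.024 and 0.036 m and y of h2_mid in the frame of case between -0.015 and 0.015 m and x of h2_mid in the frame of case between -0.095 and 0.095 m and z of h3_mid in the frame of case between 0.024 and 0.036 m and y of h3_mid in the frame of case between -0.015 and 0.015 m and x of h3_mid in the frame of case between -0.095 and 0.095 m and z of h4_mid in the frame of case between 0.024 and 0.036 m and y of h4_mid in the frame of case between -0.015 and 0.015 m and x of h4_mid in the frame of case between -0.095 and 0.095 m), for 0.2 s.
2. the strap's slot has dropped over the T bolt and the strap lies on the shoulder (horizontal distance between strap_slot and tbolt_top below 0.016 m and z of strap_slot in the frame of case below 0.0555 m), for 0.2 s.
At the end, for the whole second after the job is handed in: Each 130 mm handle lies in a notch of both rails (within 15 mm of midway, 24-36 mm high, square to 0.15 rad), other handles on the table outside the case, strap at rest with its slot within 16 mm of the T bolt and under 55.5 mm high, T turned at least 1.2 rad (all of step 1 and all of step 2 and value of joint tbolt above 1.2 rad and linear speed of strap below 0.02 m/s and height (world z) of each of short1_mid, short2_mid, big1_mid below 0.03 m and (y of short1_mid in the frame of case above 0.085 m or y of short1_mid in the frame of case below -0.25 m or x of short1_mid in the frame of case above 0.17 m or x of short1_mid in the frame of case below -0.17 m) and (y of short2_mid in the frame of case above 0.085 m or y of short2_mid in the frame of case below -0.25 m or x of short2_mid in the frame of case above 0.17 m or x of short2_mid in the frame of case below -0.17 m) and (y of big1_mid in the frame of case above 0.085 m or y of big1_mid in the frame of case below -0.25 m or x of big1_mid in the frame of case above 0.17 m or x of big1_mid in the frame of case below -0.17 m)); the robot touches nothing.
It fails at once if the drop bottle is knocked over (angle between drops's own z axis and vertical above 0.7 rad).
Of h1, h2, h3, h4 only 2 to 4 are there at a start; the rules pass over those that are not, and their reading is None.
At some moment in a run one of h1, h2, h3, h4 may be knocked a few centimetres aside while the robot is not near it.
Once in a run the grip may slacken for a moment while it holds something.
It also fails if it takes over 210 s, if anything falls off the work surface, if the arm or the gripper's body presses on something with over 40 N, if the wrist force passes 120 N, or if a joint passes its speed limit or range.

## Working session

There is one attempt and no reset: what is moved stays moved. The work goes in short steps, Python scripts to look and compute and a tool call to move; the robot and the scene stay as the last step left them, time stands still between calls to the robot, and variables do not carry over. Pictures are saved under pics/ and viewed, at most 14 in all, crops included, and the job is handed in when it is done.

Besides the shell and the picture viewer there is one more tool, called by a JSON object that holds its "name" and its "arguments", one argument or row to a line. move_arm: Moves the arm, as the interface text tells. Its arguments: {"type":"object","properties":{"motion":{"type":"array","items":{"type":"array","items":{"type":"number"}}},"newtons":{"type":"number"}},"required":["motion"]}

```bash
mkdir -p pics; cat > h.py <<'E'
import numpy as np, cv2, sys
from scipy.spatial.transform import Rotation as R
from plant import r, eyes, finish_job
def snap(n):
    s=eyes.snapshot(n); return s
def save(s,name,crop=None,scale=1):
    im=s["frame"][:,:,::-1]
    if crop: im=im[crop[1]:crop[3],crop[0]:crop[2]]
    if scale!=1: im=cv2.resize(im,None,fx=scale,fy=scale,interpolation=cv2.INTER_CUBIC)
    cv2.imwrite("pics/"+name,np.ascontiguousarray(im))
def rays(s,uv):
    uv=np.asarray(uv,float).reshape(-1,1,2)
    n=cv2.undistortPoints(uv,s["intrinsics"],s["dist"]).reshape(-1,2)
    T=s["world_to_cam"]; Rm=T[:3,:3]; c=-Rm.T@T[:3,3]
    d=np.c_[n,np.ones(len(n))]@Rm
    return c,d
def plane(s,uv,z):
    c,d=rays(s,uv); return c+d*((z-c[2])/d[:,2])[:,None]
def cloud(s):
    h,w=s["z_map"].shape
    u,v=np.meshgrid(np.arange(w),np.arange(h))
    c,d=rays(s,np.c_[u.ravel(),v.ravel()])
    P=c+d*s["z_map"].reshape(-1,1)
    P[s["z_map"].ravel()==0]=np.nan
    return P.reshape(h,w,3)
def proj(s,P):
    T=s["world_to_cam"]; rv=cv2.Rodrigues(T[:3,:3])[0]
    return cv2.projectPoints(np.asarray(P,float).reshape(-1,1,3),rv,T[:3,3],s["intrinsics"],s["dist"])[0].reshape(-1,2)
E
python3 - <<'E'
from h import *
for n in("scene","top"):
    s=snap(n); save(s,n+"0.png"); np.savez(n+"0.npz",**s)
    T=s["world_to_cam"]; print(n,-T[:3,:3].T@T[:3,3],T[2,:3],(s["z_map"]==0).mean())
print(r.get_state())
E
```

```text
scene [1.27459816 0.70034393 0.72059015] [-0.67937474 -0.49800359 -0.53892707] 0.0040234375
top [0.32395271 0.13436366 1.35799971] [ 0.12731105 -0.00956225 -0.99181675] 0.00390234375
{'clock': 0.1, 'q': array([-1.2731779 ,  0.68989916, -0.19450811,  1.56624121,  0.15733146,
        0.90250609, -0.21508241]), 'qd': array([ 0.00048789, -0.00253602, -0.00173039, -0.00164042,  0.00053428,
        0.00096973,  0.00027293]), 'joint_torque': array([-3.69987683e-03, -5.28502357e+01, -1.27116513e+00, -1.53839761e+01,
       -5.24127809e-02,  1.97875997e-03,  3.04636717e-05]), 'tool_pos': array([0.16288851, 0.60280969, 0.23799022]), 'eef_rot': array([ 1.31475254e-01,  9.91319105e-01, -8.29656808e-04, -3.22514935e-05]), 'contact_force': array([-0.14158997, -0.20345044,  0.78463385]), 'moment': array([-0.04424746, -0.00951177,  0.02351306]), 'finger_force': 0.0, 'opening': 0.997311398446396}
```

View pics/top0.png

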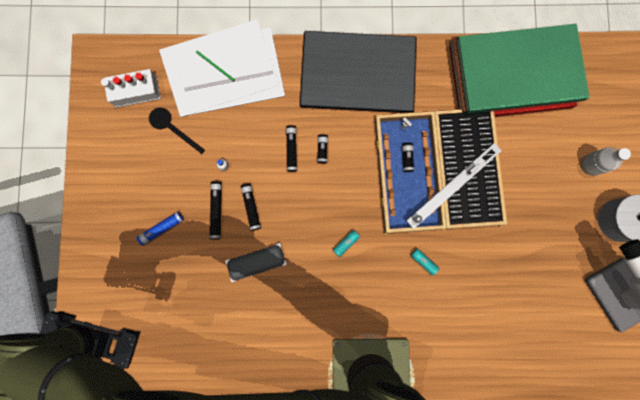

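View pics/scene0.png

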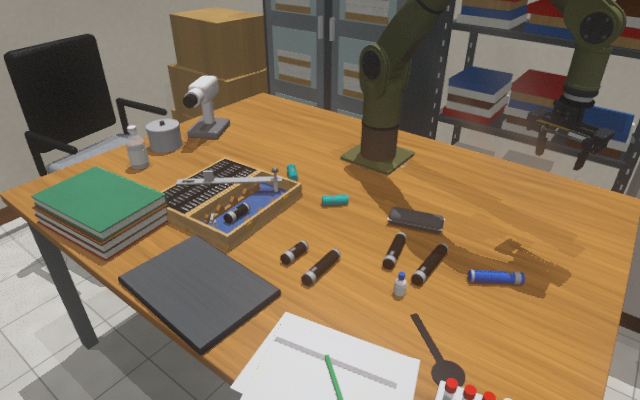

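The top view (robot at the bottom, world +x up, +y left) shows the dark handles A (291,148), B (322,149), C (216,210) and D (250,206), with the stray short handle at (408,157) inside the case. The blue look-alike is at (160,228), the turquoise ones at (346,243) and (425,261), the bottle at (222,164), the pivot at (414,220) and the T bolt at (406,122). I'll measure lengths next.

```bash
python3 - <<'E'
from h import *
s=dict(np.load("top0.npz")); P=cloud(s); im=s["frame"]
z=P[:,:,2]
print("table z",np.nanmedian(z[280:330,420:560]), "tray",np.nanmedian(z[180:200,480:490]))
def rect(m,name,zz):
    uv=np.argwhere(m)[:,::-1]
    p=plane(s,uv,zz)[:,:2].astype(np.float32)
    (c,wh,a)=cv2.minAreaRect(p*1000); 
    b=cv2.boxPoints((c,wh,a)); e1=b[1]-b[0];e2=b[2]-b[1]; e=e1 if np.hypot(*e1)>np.hypot(*e2) else e2
    print(name,"c",np.round(c,1),"wh",np.round(wh,1),"ang",round(np.degrees(np.arctan2(e[1],e[0]))%180,1),"px",uv.mean(0).round(),"z",np.nanmedian(P[m][:,2]).round(4))
m=(z>0.012)&(z<0.045)
n,l,st,ce=cv2.connectedComponentsWithStats(m.astype(np.uint8))
for i in range(1,n):
    if 100<st[i,4]<4000 and 90<ce[i][1]<300 and ce[i][0]>110: rect(l==i,"obj%d"%st[i,4],0.018)
# case: all above .035 in area
m=(z>0.035)&(z<0.056); m[:, :370]=0; m[:,512:]=0; m[:100]=0;m[:113,440:]=0; m[235:]=0
n,l,st,ce=cv2.connectedComponentsWithStats(m.astype(np.uint8)); i=1+np.argmax(st[1:,4]); rect(l==i,"case",0.048)
save(s,"case0.png",(365,95,515,240),4)
E
```

```text
table z -0.0008722299907060194 tray 0.04610126283066607
obj281 c [779.  645.1] wh [ 73.5 146.8] ang 128.6 px [139.  96.] z 0.0283
obj432 c [ 734.5 -478.2] wh [ 17.6 238.9] ang 96.4 px [535. 109.] z 0.0263
obj234 c [553.  -38.5] wh [335.3  18. ] ang 2.5 px [380. 175.] z 0.0336
obj471 c [628.7 213.8] wh [130.2  29.7] ang 1.5 px [291. 148.] z 0.0252
obj387 c [551.2 -61.8] wh [233.  27.] ang 5.1 px [389. 174.] z 0.0188
obj295 c [626.5 126.6] wh [28.8 81.4] ang 177.1 px [322. 148.] z 0.0255
obj350 c [ 601.6 -112.3] wh [42.1 92.2] ang 178.2 px [408. 156.] z 0.0341
obj152 c [ 569.6 -623.1] wh [65.1 43.5] ang 23.1 px [589. 166.] z 0.0302
obj627 c [455.2 422.8] wh [158.5  30.6] ang 0.0 px [215. 209.] z 0.0251
obj494 c [463.9 327.2] wh [131.5  30. ] ang 12.7 px [250. 206.] z 0.0247
obj310 c [ 416.1 -668.2] wh [119.3  61.9] ang 5.3 px [608. 221.] z 0.0283
obj544 c [404.6 574.6] wh [ 32.4 134.5] ang 123.6 px [159. 228.] z 0.0252
obj301 c [359.8  62.4] wh [29.1 78. ] ang 134.2 px [346. 243.] z 0.0254
obj1281 c [310. 311.] wh [ 61.7 155.9] ang 107.9 px [255. 262.] z 0.0333
obj329 c [ 307.1 -154.9] wh [83.4 31.2] ang 44.1 px [425. 262.] z 0.0255
obj2129 c [ 215.1 -672.6] wh [167.4 123.3] ang 27.2 px [615. 294.] z 0.0287
case c [ 559.7 -198.2] wh [325.8 336.9] ang 93.4 px [459. 171.] z 0.0468
```

View pics/case0.png

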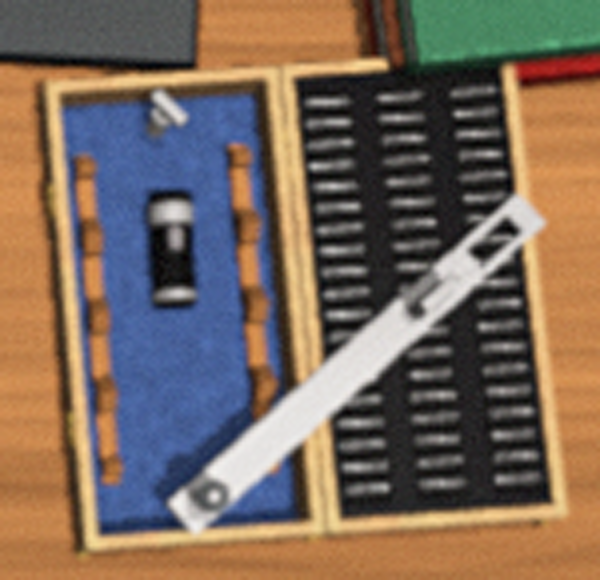

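Lengths: A (291,148) and D (250,206) measure 130 and 131 mm, so they are the handles to pack. B (322,149) is 81 mm (short2), C (216,210) is 158 mm (big1), and (159,228) is blue, so all three stay. The crop shows black short1 at crop (173,248), in the case, with the T turned about 45° at (168,107) and the pivot at (209,493). The turquoise ones lie outside the case, so short1 is unambiguous.

```bash
cat >> h.py <<'E'
def yawy():
    q=R.from_quat(r.get_state()["eef_rot"]); y=q.as_matrix()[:,1]; return np.degrees(np.arctan2(y[1],y[0]))
def go(x,y,z,yaw):
    "print tool-frame row to reach (mm, yaw of tool y in deg, mod 180), straight down"
    st=r.get_state(); q0=R.from_quat(st["eef_rot"])
    d=(yaw-yawy()+90)%180-90; a=np.radians(yawy()+d)
    Y=np.array([np.cos(a),np.sin(a),0]); Z=np.array([0,0,-1.]); M=np.c_[np.cross(Y,Z),Y,Z]
    sh=q0.inv().apply(np.array([x,y,z])/1000-st["tool_pos"])*1000
    rv=np.degrees((q0.inv()*R.from_matrix(M)).as_rotvec())
    print("row",sh.round(1),rv.round(1),"| now",(st["tool_pos"]*1000).round(1),round(yawy(),1),"q7",round(st["q"][6],2),"t",round(st["clock"],1),"op",round(st["opening"],3),"ff",round(st["finger_force"],1))
E
python3 - <<'E'
from h import *
s=dict(np.load("top0.npz"))
pv=plane(s,[(417.25,218.25)],.086)[0]; tb=plane(s,[(407,121.5)],.065)[0]
print(pv,tb,np.hypot(*(tb-pv)[:2]),np.degrees(np.arctan2(*(tb-pv)[1::-1])),(pv+tb)/2)
end=plane(s,[(365+493/4,95+240/4)],.053)[0]; d=end-pv; print("slot",end,np.hypot(*d[:2]),np.degrees(np.arctan2(d[1],d[0])))
print("short1",plane(s,[(365+173/4,95+248/4)],.035))
go(600,-111,220,93.4)
E
```

```text
[ 0.42048804 -0.12284207  0.086     ] [ 0.6879316 -0.1077509  0.065    ] 0.2678689996579853 3.229633988923174 [ 0.55420982 -0.11529649  0.0755    ]
slot [ 0.59504118 -0.32933408  0.053     ] 0.27038443858480216 -49.79128162089274
short1 [[ 0.59506333 -0.11385481  0.035     ]]
row [-608.1 -575.2   19. ] [ -0.1  -0.  -18.5] | now [162.9 602.8 238. ] 74.9 q7 -0.22 t 0.1 op 0.997 ff 0.0
```

{"name": "move_arm", "arguments": {
  "motion": [
    [-608, -575, 19, 0, 0, -18.5, 0],
    [-608, -575, 19, 0, 0, -18.5, 0],
    [-608, -575, 19, 0, 0, -18.5, 0],
    [-608, -575, 19, 0, 0, -18.5, 0],
    [-608, -575, 19, 0, 0, -18.5, 0]
  ],
  "newtons": 30
}}

```text
clock: 0.72
tool_pos: [0.327, 0.3351, 0.2315]
eef_rot: [-0.03, 1.0, -0.0, 0.0]
contact_force: [1.0, -0.6, -0.4]
opening: 1.001
finger_force: 0.0
```

```bash
python3 -c "
from h import *
go(600,-111,220,93.4)"
```

```text
row [-246.2 -461.4   11.6] [-0.  0. -0.] | now [327.  335.1 231.5] 93.4 q7 0.45 t 0.7 op 1.001 ff 0.0
```

{"name": "move_arm", "arguments": {
  "motion": [
    [-246, -461, 12, 0, 0, 0, 0],
    [-246, -461, 12, 0, 0, 0, 0],
    [-246, -461, 12, 0, 0, 0, 0],
    [-246, -461, 12, 0, 0, 0, 0],
    [-246, -461, 12, 0, 0, 0, 0]
  ]
}}

```text
clock: 1.35
tool_pos: [0.49, 0.0687, 0.2243]
eef_rot: [-0.03, 1.0, 0.0, -0.0]
contact_force: [1.1, 0.5, 0.4]
opening: 1.0
finger_force: 0.0
```

```bash
python3 -c "
from h import *
go(600,-111,220,93.4)"
```

```text
row [ -99.2 -185.9    4.2] [ 0. -0. -0.] | now [490.   68.7 224.3] 93.4 q7 1.08 t 1.4 op 1.0 ff 0.0
```

{"name": "move_arm", "arguments": {
  "motion": [
    [-99, -186, 4, 0, 0, 0, 0],
    [-99, -186, 4, 0, 0, 0, 0],
    [-99, -186, 4, 0, 0, 0, 0.4],
    [-99, -186, 4, 0, 0, 0, 0.45],
    [-99, -186, 4, 0, 0, 0, 0.45]
  ]
}}

```text
clock: 1.98
tool_pos: [0.599, -0.1115, 0.2196]
eef_rot: [-0.027, 1.0, -0.0, -0.0]
contact_force: [0.6, 0.0, 0.0]
opening: 0.687
finger_force: 0.0
```

```bash
python3 - <<'E'
from h import *
s=snap("wrist"); save(s,"w1.png"); np.savez("w1.npz",**s)
T=s["world_to_cam"]; print(-T[:3,:3].T@T[:3,3],T[:3,:3])
P=cloud(s); z=P[:,:,2]; im=s["frame"].astype(int)
pts=P[(z>.038)&(z<.07)][:,:2]
print("case px of", proj(s,[[.596,-.1135,.037],[.688,-.108,.065],[.42,-.123,.086]]).round())
go(597,-113,14,93.4)
E
```

```text
[ 0.5164661  -0.11583253  0.36580399] [[-0.05477956  0.99849784 -0.00112432]
 [ 0.94739519  0.05233151  0.31575903]
 [ 0.31534355  0.01623197 -0.94883875]]
case px of [[319. 169.]
 [319. 270.]
 [318. -67.]]
row [  1.4  -4.1 205.8] [ 0.1 -0.1 -0.1] | now [ 598.4 -109.   219.8] 93.3 q7 1.44 t 2.0 op 0.639 ff 0.0
```

View pics/w1.png

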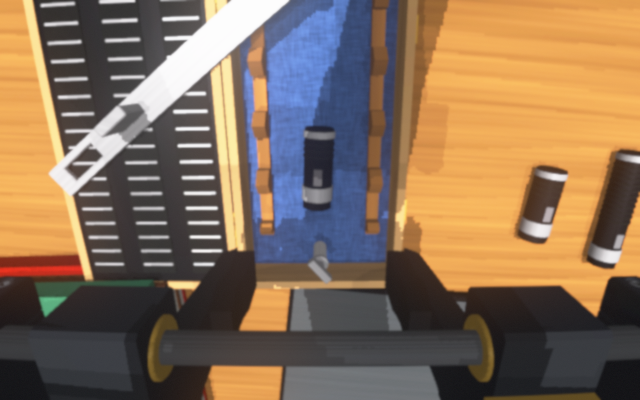

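The wrist view shows short1 at (318,168), where I predicted it, and the T at (320,270). The rails on either side clear the partly closed fingers.

{"name": "move_arm", "arguments": {
  "motion": [
    [2, -4, 120, 0, 0, 0, 0.47],
    [2, -4, 180, 0, 0, 0, 0.47],
    [2, -4, 206, 0, 0, 0, 0.47],
    [2, -4, 206, 0, 0, 0, 0.47],
    [2, -4, 206, 0, 0, 0, 1]
  ]
}}

```text
clock: 2.65
tool_pos: [0.597, -0.1118, 0.0146]
eef_rot: [-0.03, 1.0, 0.001, -0.001]
contact_force: [-0.1, -0.3, -0.1]
opening: 0.44
finger_force: 0.0
```

{"name": "move_arm", "arguments": {
  "motion": [
    [0, 0, 0, 0, 0, 0, 1],
    [0, 0, 0, 0, 0, 0, 1],
    [0, 0, 0, 0, 0, 0, 1],
    [0, 0, -50, 0, 0, 0, 1],
    [0, 0, -100, 0, 0, 0, 1]
  ]
}}

```text
clock: 3.28
tool_pos: [0.5971, -0.1135, 0.1161]
eef_rot: [-0.03, 1.0, 0.0, -0.0]
contact_force: [1.2, -1.0, -1.0]
opening: 0.315
finger_force: 29.7
```

```bash
python3 -c "
from h import *
go(500,50,80,91.5)"
```

```text
row [ 87.2 168.9  36.2] [ 0.  -0.   1.9] | now [ 597.1 -113.5  116.1] 93.4 q7 1.37 t 3.3 op 0.315 ff 29.7
```

{"name": "move_arm", "arguments": {
  "motion": [
    [87, 169, 6, 0, 0, 2, 1],
    [87, 169, 6, 0, 0, 2, 1],
    [87, 169, 36, 0, 0, 2, 1],
    [87, 169, 90, 0, 0, 2, 1],
    [87, 169, 109, 0, 0, 2, 1]
  ]
}}

```text
clock: 3.9
tool_pos: [0.4991, 0.0526, 0.0046]
eef_rot: [-0.014, 1.0, 0.001, -0.001]
contact_force: [-6.5, 4.4, 46.5]
opening: 0.315
finger_force: 30.9
```

```bash
python3 -c "
from h import *
go(500,50,6.5,91.5)"
```

```text
row [-0.9 -2.6 -1.9] [ 0.1 -0.1  0.1] | now [499.1  52.6   4.6] 91.6 q7 0.94 t 3.9 op 0.315 ff 30.9
```

{"name": "move_arm", "arguments": {
  "motion": [
    [0, 0, -2, 0, 0, 0, 0.4],
    [0, 0, -2, 0, 0, 0, 0.3],
    [0, 0, -3, 0, 0, 0, 0.2],
    [0, 0, -60, 0, 0, 0, 0],
    [0, 0, -120, 0, 0, 0, 0]
  ]
}}

```text
clock: 4.53
tool_pos: [0.5001, 0.0497, 0.1267]
eef_rot: [-0.012, 1.0, -0.0, -0.001]
contact_force: [0.2, 0.2, 0.1]
opening: 0.862
finger_force: 0.0
```

```bash
python3 -c "
from h import *
go(629,214,150,91.5)"
```

```text
row [-132.8  161.2  -23.6] [-0.  -0.1 -0.1] | now [500.1  49.7 126.7] 91.4 q7 1.0 t 4.5 op 0.862 ff 0.0
```

{"name": "move_arm", "arguments": {
  "motion": [
    [-133, 161, -40, 0, 0, 0, 0],
    [-133, 161, -40, 0, 0, 0, 0],
    [-133, 161, -40, 0, 0, 0, 0],
    [-133, 161, -40, 0, 0, 0, 0],
    [-133, 161, -40, 0, 0, 0, 0]
  ]
}}

```text
clock: 5.15
tool_pos: [0.6301, 0.2162, 0.1662]
eef_rot: [-0.013, 1.0, 0.001, 0.001]
contact_force: [-1.0, -0.7, -0.9]
opening: 0.998
finger_force: 0.0
```

```bash
cat >> h.py <<'E'
def handles(s,lo=.010,hi=.045,zz=.018,amin=200):
    P=cloud(s); z=P[:,:,2]; m=((z>lo)&(z<hi)).astype(np.uint8)
    n,l,st,ce=cv2.connectedComponentsWithStats(m)
    for i in range(1,n):
        if st[i,4]<amin: continue
        uv=np.argwhere(l==i)[:,::-1]
        p=plane(s,uv,zz)[:,:2].astype(np.float32)*1000
        c,wh,a=cv2.minAreaRect(p); 
        if max(wh)>190 or min(wh)<15: continue
        b=cv2.boxPoints((c,wh,a)); e=max((b[1]-b[0],b[2]-b[1]),key=np.linalg.norm)
        print("obj c",np.round(c,1),"LW",round(max(wh),1),round(min(wh),1),"ang",round(np.degrees(np.arctan2(e[1],e[0]))%180,1),"px",uv.mean(0).round(),"rgb",np.median(s["frame"][l==i],0))
E
python3 - <<'E'
from h import *
s=snap("wrist"); handles(s); save(s,"w2.png")
s=snap("top"); handles(s)
go(629,214,5,91.5)
E
```

```text
obj c [514.7  54.1] LW 46.4 34.3 ang 179.8 px [113.  32.] rgb [76. 62. 55.]
obj c [505.1 335.3] LW 44.7 33.0 ang 11.9 px [480.  29.] rgb [101.  83.  73.]
obj c [506.9 421.7] LW 56.1 36.5 ang 0.6 px [586.  37.] rgb [79. 66. 59.]
obj c [630.4 213.5] LW 133.9 29.9 ang 0.9 px [317. 174.] rgb [63. 47. 37.]
obj c [581.6 408. ] LW 44.2 30.1 ang 79.9 px [549. 131.] rgb [167. 152. 146.]
obj c [627.8 126.3] LW 84.7 30.7 ang 178.1 px [215. 173.] rgb [53. 40. 32.]
obj c [713.  -78.2] LW 32.1 20.5 ang 92.7 px [ 13. 258.] rgb [126.  99.  71.]
obj c [763.4 147.2] LW 88.9 45.6 ang 92.0 px [251. 313.] rgb [102. 104. 107.]
obj c [857.2 114.3] LW 144.9 47.2 ang 92.7 px [224. 383.] rgb [100. 103. 106.]
obj c [778.4 645.3] LW 146.9 71.6 ang 127.6 px [139.  96.] rgb [121.  115.  110.5]
obj c [609.8 212.9] LW 91.9 28.2 ang 0.0 px [291. 155.] rgb [23. 22. 21.]
obj c [455.2 422.8] LW 158.5 30.6 ang 0.0 px [215. 209.] rgb [30. 28. 27.]
obj c [463.8 327.1] LW 131.6 29.5 ang 13.1 px [250. 206.] rgb [34. 29. 27.]
obj c [ 416.1 -668.2] LW 119.3 61.9 ang 5.3 px [608. 221.] rgb [57. 55. 54.]
obj c [404.7 574.2] LW 135.2 33.2 ang 124.1 px [159. 228.] rgb [ 62.  95. 184.]
obj c [310. 311.] LW 155.9 61.7 ang 107.9 px [255. 262.] rgb [97.  98.  98.5]
obj c [ 307.1 -154.9] LW 83.4 31.2 ang 44.1 px [425. 262.] rgb [ 63. 165. 157.]
obj c [ 215.2 -673.2] LW 166.7 124.3 ang 27.9 px [614. 294.] rgb [97. 95. 92.]
obj c [26.5 69.5] LW 149.4 69.2 ang 179.3 px [343. 367.] rgb [114. 108.  76.]
row [ -0.5   1.8 160.3] [-0.1 -0.1 -0.2] | now [628.8 212.5 165.3] 91.3 q7 0.95 t 5.2 op 0.996 ff 0.0
```

A is at about (629.5, 213.5), as before, so I'll grasp it.

{"name": "move_arm", "arguments": {
  "motion": [
    [-1, 1, 60, 0, 0, 0, 0.25],
    [-1, 1, 120, 0, 0, 0, 0.25],
    [-1, 1, 150, 0, 0, 0, 0.25],
    [-1, 1, 160, 0, 0, 0, 0.25],
    [-1, 1, 160, 0, 0, 0, 0.25]
  ],
  "newtons": 40
}}

```text
clock: 5.88
tool_pos: [0.6304, 0.2142, 0.0058]
eef_rot: [-0.012, 1.0, -0.0, -0.0]
contact_force: [-0.4, -0.4, -0.2]
opening: 0.749
finger_force: 0.0
```

{"name": "move_arm", "arguments": {
  "motion": [
    [0, 0, 0, 0, 0, 0, 1],
    [0, 0, 0, 0, 0, 0, 1],
    [0, 0, 0, 0, 0, 0, 1],
    [0, 0, 0, 0, 0, 0, 1],
    [0, 0, -30, 0, 0, 0, 1]
  ]
}}

```text
clock: 6.5
tool_pos: [0.6283, 0.2141, 0.0334]
eef_rot: [-0.012, 1.0, -0.001, -0.003]
contact_force: [0.2, -0.9, -2.0]
opening: 0.312
finger_force: 40.0
```

```bash
python3 -c "
from h import *
go(500,50,6.5,91.5)"
```

```text
row [ 132.1 -160.9   28. ] [-0.1 -0.3 -0.1] | now [628.3 214.1  33.4] 91.4 q7 0.9 t 6.5 op 0.312 ff 40.0
```

A is held. I'll refine the case frame from the saved wrist depth picture, using the rail peaks.

```bash
python3 - <<'E'
from h import *
s=dict(np.load("w1.npz")); P=cloud(s).reshape(-1,3); im=s["frame"].reshape(-1,3).astype(int)
a=np.radians(3.3); c0=np.array([.5543,-.1135])
q=(P[:,:2]-c0)@np.array([[np.cos(a),-np.sin(a)],[np.sin(a),np.cos(a)]])
ok=np.isfinite(P[:,2])
# rail profile: top z along x
for y0 in(-.055,.055):
    for off in np.arange(-.008,.0081,.004):
        k=ok&(abs(q[:,1]-y0-off)<.002)&(abs(q[:,0])<.13)
        h=[np.nanmax(P[k&(abs(q[:,0]-x)<.002),2],initial=0)*1000 for x in np.arange(-.06,.125,.004)]
        print(y0,round(off,3),np.round(h).astype(int))
print((np.arange(-.06,.125,.004)*1000).round())
k=ok&(abs(P[:,2]-.047)<.005)&(abs(q[:,0]-.05)<.05)&(q[:,1]>.06)&(q[:,1]<.1)
print("+y rim edges",np.percentile(q[k,1],[2,50,98]))
k=ok&(abs(P[:,2]-.047)<.005)&(abs(q[:,1])<.04)&(q[:,0]>.14)
print("+x rim",np.percentile(q[k,0],[2,50,98]) if k.any() else 0)
E
```

```text
-0.055 -0.008 [ 35  39  38  35  30  17  18  18  18  18  17  18  27  32  36  39  38  35
 308 308 308 308 308  16  18  17  26  33  36  39  38  34  28  17  17  16
  17  18  18  17  27  30  33  28  16  16  10]
-0.055 -0.004 [ 36  39  38  35  30  18  17  18  18  17  17  18  29  32  34  39  38 308
 309 309 309 309 309  18  17  18  28  32  36  39  37  33  28  17  18  17
  17  17  18  17  27  32  32  29  16  16  10]
-0.055 0.0 [ 35  39  40  35  30  18  17  18  18  18  18  18  28  31  36  39  38 308
 309 309 309 309 309  18  17  18  28  32  36  40  37  34  29  17  17  17
  17  17  17  17  27  32  32  29  17  16  10]
-0.055 0.004 [ 33  38  37  33  29  17  17  17  18  18  17  17  27  31  35  38  38 308
 309 309 309 309 309  17  17  17  28  32  35  38  37  33  27  17  18  17
  18  17  16  17  28  31  33  29  18  10  11]
-0.055 0.008 [ 11  11  11  11  10  10  10  11  10  11  11  11  11  10  11  10  11 308
 309 309 309 309 309 272 271  11  10  10  11  10   9  10  10  11  10  11
  11  10  11  11  11  10  11  10  10  10  11]
0.055 -0.008 [ 36  40  38  32  28  17  17  18  17  18  18  17  28  32  36  
[... 574 characters left out ...]
 17  17  17  17  16  17  29  31  36  38  37 308
 309 309 309 310 310  17  17  17  28  32  35  38  36  32  28  17  17  17
  17  16  18  17  27  32  32  28  17  10  11]
0.055 0.008 [ 10  11  10  10  10  10  11  11  11  10  11  11  11  11  10  12  11  12
 307 307 307 307 309  11  10  10  11  10  10  10  10  10   9  10  10  10
  10  10  10  10  10  10  10  10  10  11  10]
[-60. -56. -52. -48. -44. -40. -36. -32. -28. -24. -20. -16. -12.  -8.
  -4.   0.   4.   8.  12.  16.  20.  24.  28.  32.  36.  40.  44.  48.
  52.  56.  60.  64.  68.  72.  76.  80.  84.  88.  92.  96. 100. 104.
 108. 112. 116. 120. 124.]
+y rim edges [0.07003185 0.07419768 0.08038809]
+x rim [0.15516801 0.15809583 0.16381539]
```

```bash
cat >> h.py <<'E'
C0=np.array([554.8,-114.8]); CY=3.3
def cw(x,y):
    a=np.radians(CY); return C0+np.array([x*np.cos(a)-y*np.sin(a),x*np.sin(a)+y*np.cos(a)])
def go2(x,y,z,yaw,full):
    "as go, but with full signed turn of yaw (deg, ccw from above)"
    st=r.get_state(); q0=R.from_quat(st["eef_rot"])
    sh=q0.inv().apply(np.array([x,y,z])/1000-st["tool_pos"])*1000
    print("row2",sh.round(1),"rotz",round(-full,1))
E
python3 -c "
from h import *
x,y=cw(28,0); print(x,y); go2(x,y,130,0,183.3-yawy())"
```

```text
582.7535708651927 -113.18820724513212
row2 [  54.  -326.3  -95.5] rotz -91.9
```

{"name": "move_arm", "arguments": {
  "motion": [
    [0, 0, -60, 0, 0, 0, 1],
    [54, -326, -95, 0, 0, -50, 1],
    [54, -326, -95, 0, 0, -50, 1],
    [54, -326, -95, 0, 0, -50, 1],
    [54, -326, -95, 0, 0, -50, 1]
  ]
}}

```text
clock: 7.12
tool_pos: [0.5951, -0.033, 0.1218]
eef_rot: [-0.38, 0.925, -0.0, -0.0]
contact_force: [1.1, -0.2, -1.8]
opening: 0.311
finger_force: 40.0
```

```bash
python3 -c "
from h import *
x,y=cw(28,0); go(x,y,130,183.3)"
```

```text
row [ 65.3 -48.3  -8.2] [  0.   -0.  -48.6] | now [595.1 -33.  121.8] 134.7 q7 1.78 t 7.1 op 0.311 ff 40.0
```

q7 grows with counter-clockwise yaw, so I'll rotate the other way, to yaw 3.3°.

{"name": "move_arm", "arguments": {
  "motion": [
    [65, -48, -20, 0, 0, 50, 1],
    [65, -48, -20, 0, 0, 50, 1],
    [65, -48, -20, 0, 0, 50, 1],
    [65, -48, -20, 0, 0, 50, 1],
    [65, -48, -20, 0, 0, 50, 1]
  ]
}}

```text
clock: 7.75
tool_pos: [0.5825, -0.1106, 0.1416]
eef_rot: [0.052, 0.999, -0.0, -0.0]
contact_force: [0.0, -0.1, -1.5]
opening: 0.315
finger_force: 40.0
```

```bash
python3 -c "
from h import *
x,y=cw(28,0); go(x,y,140,3.3)"
```

```text
row [-0.5 -2.5  1.6] [-0.  -0.  80.8] | now [ 582.5 -110.6  141.6] 84.1 q7 1.25 t 7.8 op 0.315 ff 40.0
```

{"name": "move_arm", "arguments": {
  "motion": [
    [0, -2, 0, 0, 0, 50, 1],
    [0, -2, 0, 0, 0, 50, 1],
    [0, -2, 0, 0, 0, 50, 1],
    [0, -2, 0, 0, 0, 50, 1],
    [0, -2, 0, 0, 0, 50, 1]
  ]
}}

```text
clock: 8.38
tool_pos: [0.5823, -0.1123, 0.1415]
eef_rot: [0.469, 0.883, -0.0, -0.0]
contact_force: [1.0, 0.1, -2.0]
opening: 0.311
finger_force: 40.0
```

```bash
python3 -c "
from h import *
x,y=cw(28,0); go(x,y,140,3.3)"
```

```text
row [-1.  -0.1  1.5] [-0.  -0.  30.8] | now [ 582.3 -112.3  141.5] 34.1 q7 0.63 t 8.4 op 0.311 ff 40.0
```

{"name": "move_arm", "arguments": {
  "motion": [
    [-1, 0, 0, 0, 0, 31, 1],
    [-1, 0, 0, 0, 0, 31, 1],
    [-1, 0, 0, 0, 0, 31, 1],
    [-1, 0, 0, 0, 0, 31, 1],
    [-1, 0, 30, 0, 0, 31, 1]
  ]
}}

```text
clock: 9.0
tool_pos: [0.5852, -0.1136, 0.1132]
eef_rot: [0.685, 0.729, 0.001, 0.002]
contact_force: [0.5, 0.2, -2.6]
opening: 0.32
finger_force: 4.0
```

```bash
python3 - <<'E'
from h import *
s=snap("wrist"); save(s,"w3.png"); x,y=cw(28,0); go(x,y,22.5,3.3)
s2=snap("top"); handles(s2)
E
```

```text
row [-0.5  1.3 85.9] [-0.2 -0.1  0.3] | now [ 581.7 -112.8  108.4] 3.6 q7 0.27 t 9.1 op 0.314 ff 40.0
obj c [778.7 641. ] LW 143.7 71.8 ang 131.5 px [140.  96.] rgb [118. 112. 108.]
obj c [626.4 126.6] LW 81.6 28.8 ang 177.1 px [322. 148.] rgb [86. 70. 53.]
obj c [497.8  54.1] LW 78.9 28.0 ang 179.2 px [348. 193.] rgb [63.5 48.  46. ]
obj c [455.2 422.8] LW 158.5 30.6 ang 0.0 px [215. 209.] rgb [29. 27. 26.]
obj c [463.8 327.1] LW 131.6 29.5 ang 13.1 px [250. 206.] rgb [34. 29. 26.]
obj c [ 415.4 -667.4] LW 119.4 60.9 ang 6.6 px [608. 222.] rgb [55. 54. 52.]
obj c [404.9 574. ] LW 136.0 32.4 ang 123.5 px [159. 228.] rgb [ 59.   93.  180.5]
obj c [359.8  62.4] LW 78.0 29.1 ang 134.2 px [346. 243.] rgb [ 46. 126. 120.]
obj c [310. 311.] LW 155.9 61.7 ang 107.9 px [255. 262.] rgb [95. 96. 96.]
obj c [ 215.2 -672.7] LW 167.3 124.3 ang 27.7 px [614. 294.] rgb [95. 91. 89.]
obj c [27.4 30.4] LW 151.9 147.5 ang 179.5 px [351. 361.] rgb [64.  64.5 45. ]
```

View pics/w3.png

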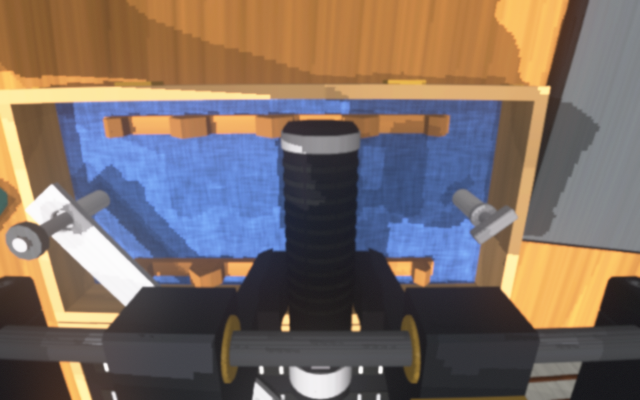

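The grip slackened for a moment (4 N) and has recovered. The handle is still held, with its near end at (320,130). I'll check its pitch and slip from depth.

```bash
python3 - <<'E'
from h import *
s=snap("wrist"); P=cloud(s)
for v in(125,135,145,160,180,200,230,250,370,380,390):print(v,(P[v,320]*1000).round(1))
E
```

```text
125 [576.6 -45.6 125.9]
135 [576.8 -48.3 132.3]
145 [577.  -51.7 132.2]
160 [577.3 -57.2 131.3]
180 [577.8 -64.4 131.8]
200 [578.2 -71.6 133. ]
230 [579.  -84.  131.6]
250 [579.5 -92.2 131.7]
370 [ 583.1 -151.5  131.3]
380 [ 583.3 -154.9  133.6]
390 [ 583.7 -160.9  133.4]
```

The handle is level and centred. Lowering it into notch 3.

{"name": "move_arm", "arguments": {
  "motion": [
    [0, 1, 40, 0, 0, 0, 1],
    [0, 1, 70, 0, 0, 0, 1],
    [0, 1, 82, 0, 0, 0, 1],
    [0, 1, 86, 0, 0, 0, 1],
    [0, 1, 86, 0, 0, 0, 1]
  ]
}}

```text
clock: 9.78
tool_pos: [0.585, -0.1135, 0.0267]
eef_rot: [0.686, 0.728, 0.0, 0.001]
contact_force: [0.6, 0.8, -2.5]
opening: 0.31
finger_force: 40.0
```

{"name": "move_arm", "arguments": {
  "motion": [
    [0, 0, 0, 0, 0, 0, 0.6],
    [0, 0, 0, 0, 0, 0, 0.5],
    [0, 0, 0, 0, 0, 0, 0.45],
    [0, 0, -50, 0, 0, 0, 0.45],
    [0, 0, -110, 0, 0, 0, 0.45]
  ]
}}

```text
clock: 10.4
tool_pos: [0.5834, -0.1132, 0.1361]
eef_rot: [0.686, 0.728, -0.001, -0.001]
contact_force: [1.5, -0.0, -0.1]
opening: 0.551
finger_force: 0.0
```

```bash
python3 - <<'E'
from h import *
s=snap("wrist"); P=cloud(s); save(s,"w4.png")
for v in range(110,260,15):print(v,(P[v,320]*1000).round(1))
s2=snap("top"); handles(s2)
print(proj(s,[[*(cw(28,0)/1000),.044]]))
go(464,327,180,103)
E
```

```text
110 [578.9 -49.3  43.5]
125 [579.5 -58.9  44.7]
140 [580.1 -68.7  44.9]
155 [580.7 -78.7  45.2]
170 [581.3 -89.2  44.9]
185 [581.9 -99.8  44.9]
200 [ 582.6 -111.1   43.6]
215 [ 583.2 -121.8   45.2]
230 [ 583.9 -133.9   44. ]
245 [ 584.6 -145.6   44.6]
obj c [778.  644.2] LW 146.4 71.8 ang 128.3 px [140.  96.] rgb [119. 113. 108.]
obj c [626.4 126.6] LW 81.6 28.8 ang 177.1 px [322. 148.] rgb [86.  69.5 54. ]
obj c [497.8  54.1] LW 78.9 28.0 ang 179.2 px [348. 193.] rgb [60.  44.  38.5]
obj c [455.2 422.8] LW 158.5 30.6 ang 0.0 px [215. 210.] rgb [29. 27. 26.]
obj c [463.7 327.1] LW 131.8 30.0 ang 12.7 px [250. 206.] rgb [36. 29. 27.]
obj c [ 416.1 -667.5] LW 119.3 63.3 ang 5.3 px [608. 221.] rgb [55. 53. 52.]
obj c [404.9 573.9] LW 135.9 33.2 ang 124.1 px [159. 228.] rgb [ 60.  95. 182.]
obj c [359.8  62.4] LW 78.0 29.1 ang 134.2 px [346. 243.] rgb [ 47.  122.  117.5]
obj c [310. 311.] LW 155.9 61.7 ang 107.9 px [255. 262.] rgb [96. 98. 97.]
obj c [ 215.  -673.1] LW 166.3 125.5 ang 28.3 px [614. 294.] rgb [96. 92. 91.]
obj c [27.4 29.1] LW 151.9 150.2 ang 179.5 px [352. 360.] rgb [66. 66. 46.]
[[320.11717978 202.92709846]]
row [447.8 -98.1 -40.5] [ 0.7 -0.3 80.3] | now [ 588.4 -114.5  141.9] 3.3 q7 0.27 t 10.5 op 0.551 ff 0.0
```

Handle A is seated in notch 3, its top at 44.5 mm and level. D hasn't moved, so it goes next. I'll grip it 25 mm off-centre so the fingers clear the T when it goes into notch 4.

{"name": "move_arm", "arguments": {
  "motion": [
    [0, 0, -40, 0, 0, 0, 0.25],
    [448, -98, -40, 0, 0, -50, 0.25],
    [448, -98, -40, 0, 0, -50, 0.25],
    [448, -98, -40, 0, 0, -50, 0.25],
    [448, -98, -40, 0, 0, -50, 0.25]
  ]
}}

```text
clock: 11.12
tool_pos: [0.5159, 0.1291, 0.1756]
eef_rot: [0.369, 0.929, 0.0, 0.0]
contact_force: [0.5, -0.3, -0.7]
opening: 0.749
finger_force: 0.0
```

```bash
python3 -c "
from h import *
go(460,326,170,102.9)"
```

```text
row [175.7 104.9   5.7] [  0.    0.  -56.2] | now [515.9 129.1 175.6] 46.7 q7 0.4 t 11.1 op 0.749 ff 0.0
```

{"name": "move_arm", "arguments": {
  "motion": [
    [176, 105, 6, 0, 0, -50, 0.25],
    [176, 105, 6, 0, 0, -50, 0.25],
    [176, 105, 6, 0, 0, -50, 0.25],
    [176, 105, 6, 0, 0, -50, 0.25],
    [176, 105, 6, 0, 0, -56, 0.25]
  ]
}}

```text
clock: 11.75
tool_pos: [0.4603, 0.3275, 0.1694]
eef_rot: [-0.093, 0.996, 0.001, -0.0]
contact_force: [0.3, -0.7, -0.8]
opening: 0.748
finger_force: 0.0
```

```bash
python3 -c "
from h import *
s=snap('wrist'); handles(s); go(440,321.5,5,102.9)"
```

```text
obj c [367.   64.6] LW 54.8 23.5 ang 133.8 px [15. 15.] rgb [ 11. 103. 101.]
obj c [332.8 316.2] LW 158.3 28.4 ang 100.8 px [323.  15.] rgb [96. 92. 90.]
obj c [443.5 422.5] LW 138.9 32.4 ang 179.7 px [433. 174.] rgb [68. 50. 39.]
obj c [464.8 327.4] LW 134.5 30.1 ang 13.1 px [319. 178.] rgb [69. 51. 40.]
obj c [500.   60.2] LW 89.4 32.0 ang 174.7 px [ 15. 168.] rgb [62. 53. 49.]
obj c [413.3 558.4] LW 103.5 34.2 ang 122.2 px [585. 177.] rgb [ 66. 107. 221.]
obj c [594.5 128.3] LW 33.6 27.5 ang 87.3 px [ 92. 275.] rgb [79. 61. 49.]
obj c [583.1 407.2] LW 44.4 30.0 ang 17.7 px [375. 312.] rgb [160. 153. 146.]
row [ 21.4  -0.2 164.3] [ 0.  -0.  -2.1] | now [461.1 325.7 169.3] 100.8 q7 0.76 t 11.8 op 0.743 ff 0.0
```

{"name": "move_arm", "arguments": {
  "motion": [
    [21, 0, 60, 0, 0, -2, 0.25],
    [21, 0, 120, 0, 0, -2, 0.25],
    [21, 0, 155, 0, 0, -2, 0.25],
    [21, 0, 164, 0, 0, -2, 0.25],
    [21, 0, 164, 0, 0, -2, 0.25]
  ]
}}

```text
clock: 12.42
tool_pos: [0.4414, 0.3211, 0.006]
eef_rot: [-0.104, 0.995, -0.0, 0.0]
contact_force: [0.1, 0.4, -0.3]
opening: 0.754
finger_force: 0.0
```

{"name": "move_arm", "arguments": {
  "motion": [
    [0, 0, 0, 0, 0, 0, 1],
    [0, 0, 0, 0, 0, 0, 1],
    [0, 0, 0, 0, 0, 0, 1],
    [0, 0, 0, 0, 0, 0, 1],
    [0, 0, -40, 0, 0, 0, 1]
  ]
}}

```text
clock: 13.05
tool_pos: [0.4394, 0.32, 0.0441]
eef_rot: [-0.105, 0.994, -0.002, -0.002]
contact_force: [0.6, 0.7, -1.6]
opening: 0.313
finger_force: 39.9
```

```bash
python3 -c "
from h import *
x,y=cw(84,25); go2(x,y,140,0,3.3-yawy()); go(x,y,140,3.3)"
```

```text
row2 [-108.2 -437.7  -95.2] rotz 98.8
row [-108.2 -437.7  -95.2] [  0.1  -0.3 -81.2] | now [439.4 320.   44.1] 102.1 q7 0.65 t 13.1 op 0.313 ff 39.9
```

{"name": "move_arm", "arguments": {
  "motion": [
    [0, 0, -60, 0, 0, 0, 1],
    [-108, -438, -95, 0, 0, 50, 1],
    [-108, -438, -95, 0, 0, 50, 1],
    [-108, -438, -95, 0, 0, 50, 1],
    [-108, -438, -95, 0, 0, 50, 1]
  ]
}}

```text
clock: 13.68
tool_pos: [0.5504, 0.095, 0.1253]
eef_rot: [0.27, 0.963, 0.0, -0.0]
contact_force: [0.3, 1.1, -2.5]
opening: 0.315
finger_force: 39.9
```

```bash
python3 -c "
from h import *
x,y=cw(84,25); go(x,y,140,3.3)"
```

```text
row [-167.7 -108.8  -14.8] [-0.  -0.  55.4] | now [550.4  95.  125.3] 58.7 q7 0.58 t 13.7 op 0.315 ff 39.9
```

{"name": "move_arm", "arguments": {
  "motion": [
    [-168, -109, -15, 0, 0, 50, 1],
    [-168, -109, -15, 0, 0, 50, 1],
    [-168, -109, -15, 0, 0, 55, 1],
    [-168, -109, -15, 0, 0, 55, 1],
    [-168, -109, -15, 0, 0, 55, 1]
  ]
}}

```text
clock: 14.3
tool_pos: [0.638, -0.0856, 0.1397]
eef_rot: [0.677, 0.736, -0.0, 0.0]
contact_force: [-1.4, -0.1, -1.5]
opening: 0.313
finger_force: 39.9
```

```bash
python3 - <<'E'
from h import *
s=snap("wrist"); P=cloud(s); save(s,"w5.png")
for v in range(150,260,15):print(v,(P[v,320]*1000).round(1))
x,y=cw(84,25); go(x,y,22,3.3); print(x,y)
E
```

```text
150 [634.8 -54.4  14.6]
165 [635.9 -67.5   9.1]
180 [634.1 -43.1 141.3]
195 [634.1 -43.5 160.6]
210 [634.5 -48.2 163.6]
225 [635.1 -55.  161.5]
240 [635.6 -61.  161.7]
255 [636.1 -67.9 160.8]
row [ -1.3  -0.5 117.6] [-0.1 -0.   1.3] | now [637.7 -83.7 139.6] 4.6 q7 0.21 t 14.3 op 0.322 ff 39.9
637.2216119215891 -85.00607632004564
```

View pics/w5.png

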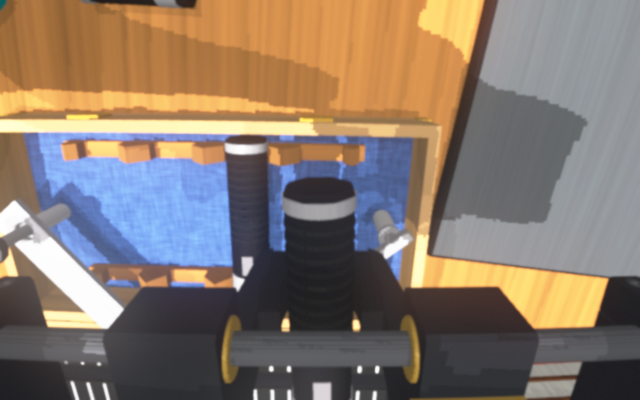

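The view shows A seated at (248,210) and D held at (320,200), centred over notch 4, with the T at (395,240) clear of the fingers. Lowering.

{"name": "move_arm", "arguments": {
  "motion": [
    [-1, -1, 50, 0, 0, 1, 1],
    [-1, -1, 90, 0, 0, 1, 1],
    [-1, -1, 110, 0, 0, 1, 1],
    [-1, -1, 117, 0, 0, 1, 1],
    [-1, -1, 117, 0, 0, 1, 1]
  ]
}}

```text
clock: 14.98
tool_pos: [0.6377, -0.0839, 0.0236]
eef_rot: [0.679, 0.734, 0.0, 0.0]
contact_force: [-0.1, -0.2, -1.6]
opening: 0.318
finger_force: 40.0
```

```bash
python3 -c "
from h import *
x,y=cw(84,25); go(x,y,21.5,3.3);print(r.get_state()['contact_force'])"
```

```text
row [-1.  -0.5  2.1] [ 0.  -0.   1.1] | now [637.7 -83.9  23.6] 4.4 q7 0.21 t 15.0 op 0.318 ff 40.0
[-0.07552834 -0.20591077 -1.60894348]
```

{"name": "move_arm", "arguments": {
  "motion": [
    [0, 0, 1, 0, 0, 0, 0.6],
    [0, 0, 1, 0, 0, 0, 0.55],
    [0, 0, 1, 0, 0, 0, 0.52],
    [0, 0, -50, 0, 0, 0, 0.52],
    [0, 0, -110, 0, 0, 0, 0.52]
  ]
}}

```text
clock: 15.6
tool_pos: [0.6363, -0.0839, 0.1334]
eef_rot: [0.68, 0.734, -0.001, -0.001]
contact_force: [0.5, -0.6, -0.1]
opening: 0.479
finger_force: 0.0
```

```bash
python3 - <<'E'
from h import *
s=snap("wrist"); P=cloud(s); save(s,"w6.png"); np.savez("w6.npz",**s)
u,v=proj(s,[[*(cw(84,0)/1000),.044]])[0]; print(u,v)
for v in range(110,260,15):
    x=int(u); print(v,(P[v,x]*1000).round(1))
print("T px",proj(s,[[*(cw(135,0)/1000),.065]]))
save(s,"w6.png",(270,80,510,260),3)
E
```

```text
321.4803038521632 238.34919421061628
110 [631.6 -23.2   0.8]
125 [632.1 -29.5  43.4]
140 [633.  -41.5  29.4]
155 [633.6 -49.1  44.7]
170 [634.4 -59.5  43.9]
185 [635.3 -70.3  42.9]
200 [636.1 -80.9  43.7]
215 [636.9 -91.2  46.1]
230 [ 637.8 -103.5   43.9]
245 [ 638.7 -115.2   44.2]
T px [[397.70810971 252.84006539]]
```

View pics/w6.png

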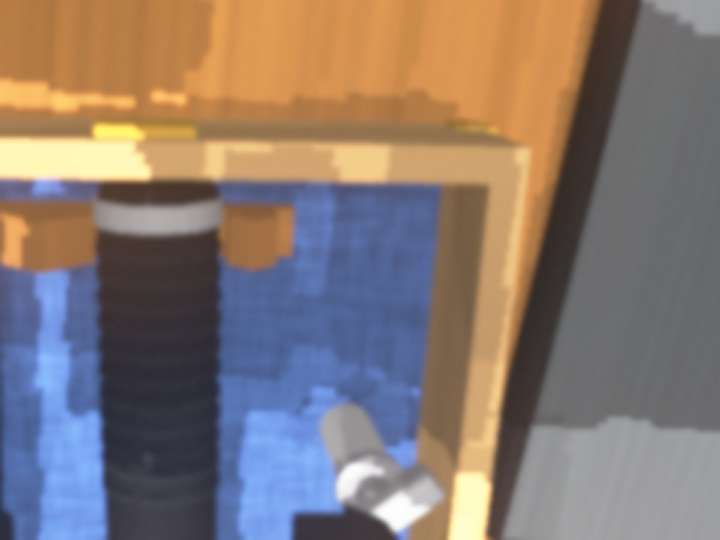

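Both handles are seated (tops about 44 mm). In this crop the T bar is at about (390,500), oblique. Next I'll measure the T bar's angle, plus the strap and tab, from depth.

```bash
python3 - <<'E'
from h import *
for f in("w1.npz","top0.npz"):
    s=dict(np.load(f)); P=cloud(s)
    d=np.hypot(P[:,:,0]-.689,P[:,:,1]+.107)
    m=(d<.03)&(P[:,:,2]>.055)&(P[:,:,2]<.075)
    uv=np.argwhere(m)[:,::-1]; p=plane(s,uv,.065)[:,:2].astype(np.float32)*1000
    c=p.mean(0); w,V=np.linalg.eigh(np.cov((p-c).T)); v=V[:,1]
    print(f,len(p),cv2.minAreaRect(p),"ang",np.degrees(np.arctan2(v[1],v[0]))%180,c)
    t=(P[:,:,2]>.070)&(P[:,:,2]<.095)&(np.hypot(P[:,:,0]-.548,P[:,:,1]+.275)<.06)
    uv=np.argwhere(t)[:,::-1]
    if len(uv):
        p=plane(s,uv,.087)[:,:2].astype(np.float32)*1000; print("tab",len(uv),cv2.minAreaRect(p))
go(*cw(135,0),110,137-180)
E
```

```text
w1.npz 293 ((687.2992553710938, -107.0297622680664), (30.09674644470215, 10.695538520812988), 44.351898193359375) ang 41.3953624023477 [ 687.3275   -107.637695]
tab 754 ((553.7249145507812, -274.9904479980469), (14.418578147888184, 37.07804870605469), 40.36732864379883)
top0.npz 35 ((687.9812622070312, -107.70663452148438), (25.42464828491211, 9.912388801574707), 43.12492370605469) ang 41.98820768426006 [ 688.4508  -108.46786]
tab 51 ((552.1837768554688, -277.3975524902344), (10.427820205688477, 33.00980758666992), 38.95561218261719)
row [-25.6  45.8  33.1] [ 0.7 -0.2 47.3] | now [641.6 -84.9 142.5] 4.3 q7 0.2 t 15.7 op 0.481 ff 0.0
```

```bash
python3 -c "
from h import *
go(688,-107.6,100,-47)"
```

```text
row [-26.   44.   43.1] [ 0.7 -0.2 51.3] | now [641.6 -84.9 142.5] 4.3 q7 0.2 t 15.7 op 0.481 ff 0.0
```

{"name": "move_arm", "arguments": {
  "motion": [
    [-26, 44, 20, 0, 0, 25, 0.52],
    [-26, 44, 30, 0, 0, 40, 0.52],
    [-26, 44, 43, 0, 0, 51, 0.52],
    [-26, 44, 43, 0, 0, 51, 0.52],
    [-26, 44, 43, 0, 0, 51, 0.52]
  ]
}}

```text
clock: 16.27
tool_pos: [0.6829, -0.1064, 0.0898]
eef_rot: [0.93, 0.367, -0.0, -0.0]
contact_force: [-0.0, -0.1, 0.1]
opening: 0.483
finger_force: 0.0
```

```bash
python3 -c "
from h import *
go(688,-107.6,57.5,-47)
s=snap('wrist');P=cloud(s)
d=np.hypot(P[:,:,0]-.688,P[:,:,1]+.1076)
m=(d<.03)&(P[:,:,2]>.055)&(P[:,:,2]<.075);print(m.sum(),P[m].mean(0) if m.any() else 0); uv=np.argwhere(m);print(uv.mean(0))
save(s,'w7.png')"
```

```text
row [ 2.9  4.3 32.3] [-0.   0.   0.1] | now [ 682.9 -106.4   89.8] -46.9 q7 -0.43 t 16.3 op 0.483 ff 0.0
821 [ 0.69153982 -0.10611826  0.0646578 ]
[232.60292326 331.45066991]
```

View pics/w7.png

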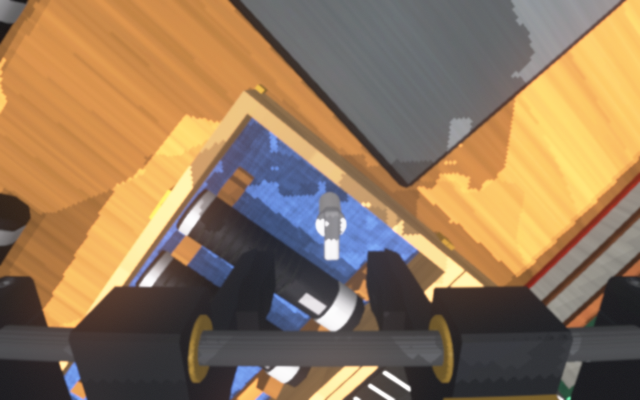

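The T bar is at (332,240) and lines up with the gripper. I'll descend, grip, and turn it about 40° clockwise.

{"name": "move_arm", "arguments": {
  "motion": [
    [4, 5, 10, 0, 0, 0, 0.52],
    [4, 5, 25, 0, 0, 0, 0.52],
    [4, 5, 32, 0, 0, 0, 0.52],
    [4, 5, 32, 0, 0, 0, 0.7],
    [4, 5, 32, 0, 0, 0, 1]
  ],
  "newtons": 15
}}

```text
clock: 16.95
tool_pos: [0.6895, -0.1077, 0.0583]
eef_rot: [0.929, 0.369, 0.0, 0.0]
contact_force: [-0.4, 0.3, 0.3]
opening: 0.272
finger_force: 0.0
```

{"name": "move_arm", "arguments": {
  "motion": [
    [0, 0, 0, 0, 0, 0, 1],
    [0, 0, 0, 0, 0, 0, 1],
    [0, 0, 0, 0, 0, 0, 1],
    [0, 0, 0, 0, 0, 0, 1]
  ]
}}

```text
clock: 17.45
tool_pos: [0.69, -0.1079, 0.0586]
eef_rot: [0.929, 0.369, 0.001, 0.001]
contact_force: [2.1, -1.8, 0.8]
opening: 0.091
finger_force: 15.0
```

```bash
python3 -c "
from h import *
go(688,-107.6,57.5,-86.7);print(r.get_state()['contact_force'])"
```

```text
row [-1.3 -1.6  1.1] [ 0.1 -0.1 40.1] | now [ 690.  -107.9   58.6] -46.6 q7 -0.42 t 17.4 op 0.091 ff 15.0
[ 2.12313152 -1.83255056  0.79081782]
```

{"name": "move_arm", "arguments": {
  "motion": [
    [0, 0, 0, 0, 0, 10, 1],
    [0, 0, 0, 0, 0, 20, 1],
    [0, 0, 0, 0, 0, 30, 1],
    [0, 0, 0, 0, 0, 40, 1],
    [0, 0, 0, 0, 0, 40, 1]
  ]
}}

```text
clock: 18.08
tool_pos: [0.6898, -0.1075, 0.0586]
eef_rot: [1.0, 0.03, 0.0, 0.0]
contact_force: [0.1, -1.1, 3.0]
opening: 0.084
finger_force: 15.0
```

{"name": "move_arm", "arguments": {
  "motion": [
    [0, 0, 0, 0, 0, 0, 1],
    [0, 0, 0, 0, 0, 0, 0.8],
    [0, 0, 0, 0, 0, 0, 0.7],
    [0, 0, -40, 0, 0, 0, 0.6],
    [0, 0, -90, 0, 0, 0, 0.5]
  ]
}}

```text
clock: 18.7
tool_pos: [0.6879, -0.1069, 0.1473]
eef_rot: [1.0, 0.03, -0.002, -0.001]
contact_force: [0.9, -0.9, 0.2]
opening: 0.485
finger_force: 0.0
```

```bash
python3 - <<'E'
from h import *
s=snap("wrist");P=cloud(s)
d=np.hypot(P[:,:,0]-.689,P[:,:,1]+.108)
m=(d<.03)&(P[:,:,2]>.058)&(P[:,:,2]<.075)
uv=np.argwhere(m)[:,::-1]; p=plane(s,uv,.065)[:,:2].astype(np.float32)*1000
print(len(p),cv2.minAreaRect(p)); save(s,"w8.png")
go(552,-276,150,40.2)
E
```

```text
480 ((691.855224609375, -107.35429382324219), (28.59496307373047, 7.5678229331970215), 3.387047052383423)
row [-150.1  158.5    5. ] [-0.1 -0.5 53.2] | now [ 692.4 -108.9  155.8] -86.6 q7 -0.99 t 18.8 op 0.498 ff 0.0
```

The T is now in line at 3.4°. Next, over the strap tab.

{"name": "move_arm", "arguments": {
  "motion": [
    [-150, 158, 5, 0, 0, 53, 0.5],
    [-150, 158, 5, 0, 0, 53, 0.5],
    [-150, 158, 5, 0, 0, 53, 0.5],
    [-150, 158, 5, 0, 0, 53, 0.5],
    [-150, 158, 5, 0, 0, 53, 0.5]
  ]
}}

```text
clock: 19.38
tool_pos: [0.5459, -0.2772, 0.1433]
eef_rot: [0.905, -0.425, -0.0, 0.001]
contact_force: [1.2, 0.3, 0.3]
opening: 0.498
finger_force: 0.0
```

```bash
python3 - <<'E'
from h import *
s=snap("wrist"); save(s,"w9.png"); P=cloud(s)
t=(P[:,:,2]>.080)&(P[:,:,2]<.093)&(np.hypot(P[:,:,0]-.5525,P[:,:,1]+.278)<.04)
p=P[t][:,:2].astype(np.float32)*1000; print("tab",len(p),cv2.minAreaRect(p))
go(552.5,-278,60,40.2)
E
```

```text
tab 787 ((554.896484375, -280.4754638671875), (9.977482795715332, 29.536203384399414), 40.659725189208984)
row [ 5.5 -2.2 82.7] [ 0.   0.1 -0.6] | now [ 547.4 -275.2  142.7] -140.4 q7 -1.35 t 19.4 op 0.502 ff 0.0
```

View pics/w9.png

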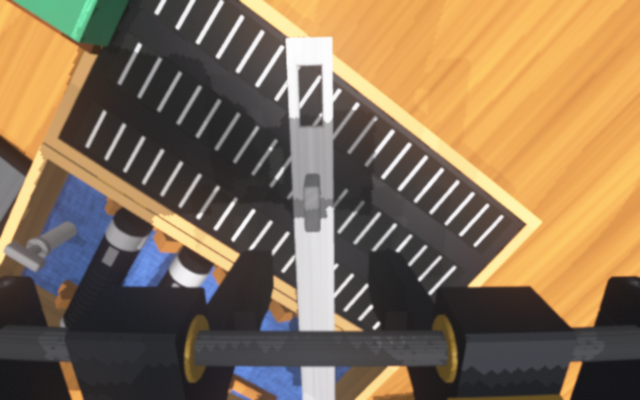

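The tab is at (313,200), along the gripper's axis and between the fingers. Descending to grip it.

{"name": "move_arm", "arguments": {
  "motion": [
    [7, -2, 30, 0, 0, 0, 0.5],
    [7, -2, 60, 0, 0, 0, 0.5],
    [7, -2, 82, 0, 0, 0, 0.5],
    [7, -2, 82, 0, 0, 0, 0.6],
    [7, -2, 82, 0, 0, 0, 0.8]
  ],
  "newtons": 50
}}

```text
clock: 20.05
tool_pos: [0.5554, -0.2785, 0.0619]
eef_rot: [0.908, -0.419, 0.001, 0.0]
contact_force: [-0.0, -0.0, 1.0]
opening: 0.31
finger_force: 0.0
```

{"name": "move_arm", "arguments": {
  "motion": [
    [0, 0, 0, 0, 0, 0, 1],
    [0, 0, 0, 0, 0, 0, 1],
    [0, 0, 0, 0, 0, 0, 1],
    [0, 0, 0, 0, 0, 0, 1]
  ]
}}

```text
clock: 20.55
tool_pos: [0.5551, -0.2788, 0.0621]
eef_rot: [0.908, -0.42, 0.001, 0.0]
contact_force: [-1.1, -1.3, 7.6]
opening: 0.112
finger_force: 50.0
```

```bash
python3 - <<'E'
from h import *
st=r.get_state(); p=st["tool_pos"][:2]*1000; pv=np.array([420.3,-122.7]); d=p-pv
print(p,np.hypot(*d),np.degrees(np.arctan2(d[1],d[0])),yawy(),st["contact_force"],st["opening"],st["finger_force"],st["tool_pos"][2],st["q"])
E
```

```text
[ 555.13495493 -278.79761703] 206.269074540861 -49.180001800360536 -139.62935005780554 [-1.12335229 -1.25706876  7.60303091] 0.11164620453917784 50.000420305877924 0.062090161117549225 [ 0.07518323  1.02235985  0.60865796  1.7212233  -0.87192307  0.68999024
 -1.2715107 ]
```

Gripped. Lifting 21 mm.

{"name": "move_arm", "arguments": {
  "motion": [
    [0, 0, -7, 0, 0, 0, 1],
    [0, 0, -14, 0, 0, 0, 1],
    [0, 0, -21, 0, 0, 0, 1],
    [0, 0, -21, 0, 0, 0, 1]
  ]
}}

```text
clock: 21.05
tool_pos: [0.5554, -0.2782, 0.0827]
eef_rot: [0.908, -0.42, 0.001, -0.0]
contact_force: [0.2, -0.2, -3.4]
opening: 0.105
finger_force: 50.0
```

```bash
python3 - <<'E'
from h import *
s=snap("wrist"); P=cloud(s); save(s,"w10.png")
pv=np.array([.4203,-.1227]); u=np.array([np.cos(np.radians(-49.4)),np.sin(np.radians(-49.4))])
q=P[:,:,:2]-pv; a=q@u; b=q@np.array([-u[1],u[0]])
for x in(.06,.09,.12,.15,.17,.23,.245,.29):
    m=(abs(a-x)<.006)&(abs(b)<.010)&(P[:,:,2]>.04); print(x,m.sum(),np.median(P[m][:,2]).round(4) if m.any() else 0)
st=r.get_state(); print(st["tool_pos"],st["contact_force"],st["moment"],st["opening"])
E
```

```text
0.06 0 0
0.09 0 0
0.12 526 0.0732
0.15 0 0
0.17 139 0.0735
0.23 4217 0.1628
0.245 1331 0.0737
0.29 1420 0.0734
[ 0.55515477 -0.27801694  0.08230223] [ 0.00956956 -0.17028698 -3.8426389 ] [-0.08147137  0.01626842 -0.02214828] 0.10816481303853873
```

The strap is lifted level, its underside at about 68.5 mm, which clears the T. Swinging it round.

{"name": "move_arm", "arguments": {
  "motion": [
    [-1, -22, 0, 0, 0, -6, 1],
    [-4.5, -43, 0, 0, 0, -12, 1],
    [-10, -64, 0, 0, 0, -18, 1],
    [-18, -84, 0, 0, 0, -24, 1],
    [-18, -84, 0, 0, 0, -24, 1]
  ]
}}

```text
clock: 21.72
tool_pos: [0.608, -0.2081, 0.0816]
eef_rot: [0.975, -0.22, -0.0, -0.001]
contact_force: [-0.2, -0.9, -3.2]
opening: 0.115
finger_force: 50.0
```

```bash
cat >> h.py <<'E'
def swing():
    st=r.get_state(); p=st["tool_pos"][:2]*1000; pv=np.array([420.3,-122.7]); d=p-pv
    print(p,"r",np.hypot(*d).round(1),"ang",np.degrees(np.arctan2(d[1],d[0])).round(1),"yaw+90",(yawy()+90).round(1),st["contact_force"].round(1),st["moment"].round(2),"op",st["opening"].round(3),"z",st["tool_pos"][2].round(4))
E
python3 -c "
from h import *
swing()"
```

```text
Traceback (most recent call last):
  File "h.py", line 60, in swing
    print(p,"r",np.hypot(*d).round(1),"ang",np.degrees(np.arctan2(d[1],d[0])).round(1),"yaw+90",(yawy()+90).round(1),st["contact_force"].round(1),st["moment"].round(2),"op",st["opening"].round(3),"z",st["tool_pos"][2].round(4))
                                                                                                                                                                             ^^^^^^^^^^^^^^^^^^^
AttributeError: 'float' object has no attribute 'round'
```

{"name": "move_arm", "arguments": {
  "motion": [
    [-1.5, -25, 0, 0, 0, -7, 1],
    [-6, -50, 0, 0, 0, -14, 1],
    [-14, -74, 0, 0, 0, -21, 1],
    [-25, -98, 0, 0, 0, -28.5, 1],
    [-25, -98, 0, 0, 0, -28.5, 1]
  ]
}}

```text
clock: 22.35
tool_pos: [0.6271, -0.1096, 0.0819]
eef_rot: [1.0, 0.025, -0.0, -0.0]
contact_force: [0.0, -1.0, -3.2]
opening: 0.109
finger_force: 50.0
```

```bash
sed -i 's/st\["opening"\].round(3)/round(st["opening"],3)/' h.py; python3 - <<'E'
from h import *
swing(); s=snap("wrist"); save(s,"w11.png"); np.savez("w11.npz",**s)
P=cloud(s); z=P[:,:,2]
m=(z>.067)&(z<.079)&(np.hypot(P[:,:,0]-.69,P[:,:,1]+.1075)<.06)
p=plane(s,np.argwhere(m)[:,::-1],.0735)[:,:2].astype(np.float32)*1000; print("strap tip",m.sum(),cv2.minAreaRect(p))
k=cv2.boxPoints(cv2.minAreaRect(p)); print(k.round(1))
E
```

```text
[ 627.07226235 -109.60949004] r 207.2 ang 3.6 yaw+90 2.9 [ 0.  -1.  -3.2] [-0.27 -0.2   0.18] op 0.109 z 0.0819
strap tip 10635 ((679.6021118164062, -106.44087219238281), (95.82489013671875, 28.0917911529541), 3.5442616939544678)
[[ 630.9  -95.4]
 [ 632.6 -123.4]
 [ 728.3 -117.5]
 [ 726.6  -89.5]]
```

View pics/w11.png

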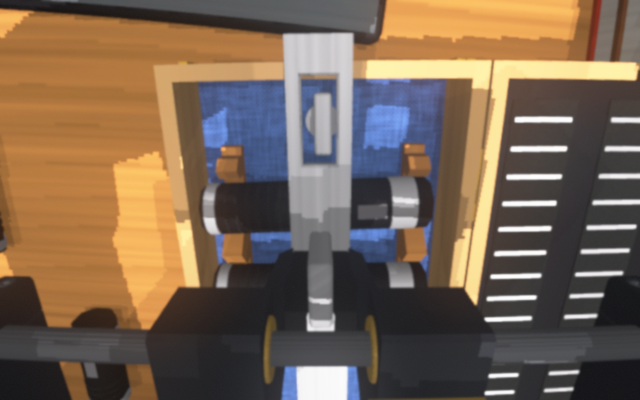

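The slot spans about (302–340, 75–165), and the T bar is visible through it at (323,125). I'll compute the offset.

```bash
python3 - <<'E'
from h import *
s=dict(np.load("w11.npz"))
P=cloud(s); z=P[:,:,2]
m=(z>.058)&(z<.0675)&(np.hypot(P[:,:,0]-.69,P[:,:,1]+.1075)<.03)
m=cv2.morphologyEx(m.astype(np.uint8),cv2.MORPH_OPEN,np.ones((3,3)))
n,l,st,ce=cv2.connectedComponentsWithStats(m); i=1+np.argmax(st[1:,4]); print(st[i],ce[i])
b=plane(s,np.argwhere(l==i)[:,::-1],.065)[:,:2].astype(np.float32)*1000; print("bar",cv2.minAreaRect(b))
t=((z>.069)&(z<.079)).astype(np.uint8)[60:190,285:355]; hole=1-t
n,l,st,ce=cv2.connectedComponentsWithStats(hole)
for j in range(1,n):
    if 800<st[j,4]<6000:
        uv=np.argwhere(l==j)[:,::-1]+[285,60]; h=plane(s,uv,.0735)[:,:2].astype(np.float32)*1000; print("slot",st[j],cv2.minAreaRect(h))
E
```

```text
[ 314   93   18   62 1081] [322.67992599 122.99352451]
bar ((690.3671264648438, -107.34461212158203), (27.251789093017578, 7.696376800537109), 3.368767023086548)
slot [  16   15   36   89 3048] ((692.8858032226562, -105.64144897460938), (37.093849182128906, 14.581744194030762), 3.6008574962615967)
```

Offset is about (+2.5, +1.7) mm, so I'll correct it and lower.

{"name": "move_arm", "arguments": {
  "motion": [
    [-1.5, 1.5, 0, 0, 0, 0, 1],
    [-1.5, 1.5, 5, 0, 0, 0, 1],
    [-1.5, 1.5, 10, 0, 0, 0, 1],
    [-1.5, 1.5, 15, 0, 0, 0, 1],
    [-1.5, 1.5, 19, 0, 0, 0, 1]
  ]
}}

```text
clock: 23.02
tool_pos: [0.6264, -0.1123, 0.0629]
eef_rot: [1.0, 0.025, 0.0, 0.0]
contact_force: [1.9, -0.7, 0.5]
opening: 0.104
finger_force: 50.0
```

```bash
python3 - <<'E'
from h import *
swing(); s=snap("wrist"); P=cloud(s); z=P[:,:,2]
q=P[:,:,:2]-np.array([.6903,-.1075])
for x in(-.025,.022,.03): 
    m=(abs(q[:,:,0]-x)<.004)&(abs(q[:,:,1])<.012); print(x,m.sum(),np.median(z[m]) if m.any() else 0)
m=(np.hypot(q[:,:,0],q[:,:,1])<.012)&(z>.055); print(np.median(z[m]) if m.any() else 0)
E
```

```text
[ 626.41658205 -112.25779181] r 206.4 ang 2.9 yaw+90 2.9 [ 1.9 -0.7  0.5] [-0.07  0.36  0.04] op 0.104 z 0.0629
-0.025 1043 0.053989634183419094
0.022 1186 0.05403480405153803
0.03 1245 0.054381441929775926
0.06504413137103929
```

The strap is down over the T (its top at about 54 mm, the T at 65). Releasing.

{"name": "move_arm", "arguments": {
  "motion": [
    [0, 0, 0, 0, 0, 0, 0.85],
    [0, 0, 0, 0, 0, 0, 0.7],
    [0, 0, 0, 0, 0, 0, 0.6],
    [0, 0, -40, 0, 0, 0, 0.6],
    [0, 0, -80, 0, 0, 0, 0.6]
  ],
  "newtons": 15
}}

```text
clock: 23.7
tool_pos: [0.6254, -0.1123, 0.1438]
eef_rot: [1.0, 0.025, -0.001, -0.0]
contact_force: [1.2, -0.3, -0.4]
opening: 0.394
finger_force: 0.0
```

```bash
python3 - <<'E'
from h import *
s=snap("wrist"); save(s,"w12.png"); P=cloud(s); z=P[:,:,2]
m=(z>.06)&(z<.070)&(np.hypot(P[:,:,0]-.69,P[:,:,1]+.1075)<.03)
b=plane(s,np.argwhere(m)[:,::-1],.065)[:,:2].astype(np.float32)*1000; print("bar",m.sum(),cv2.minAreaRect(b))
q=P[:,:,:2]-np.array([.6903,-.1075]); m=(abs(q[:,:,0]-.028)<.005)&(abs(q[:,:,1])<.01); print("strap top",np.median(z[m]))
go(690,-107.5,110,-86.7)
E
```

```text
bar 591 ((690.5439453125, -107.3681411743164), (27.054235458374023, 7.873657703399658), 3.0046262741088867)
strap top 0.05316210728945153
row [61.5 -3.3 40. ] [ 0.1 -0.4 -0.5] | now [ 628.5 -113.8  149.5] -87.2 q7 -0.91 t 23.8 op 0.397 ff 0.0
```

View pics/w12.png

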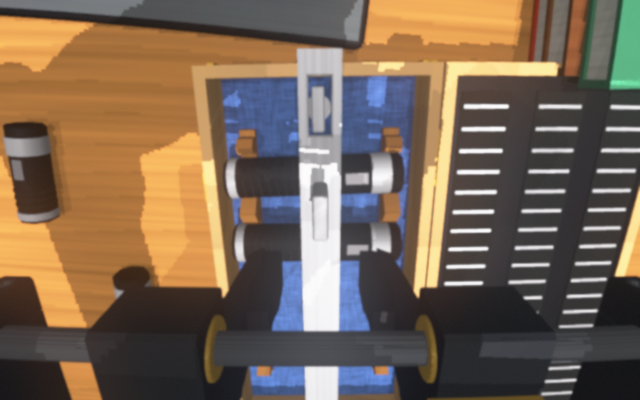

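The strap is flat (top at 53 mm), with the T bar (318,108) through the slot and both handles seated below. Now to turn the T.

{"name": "move_arm", "arguments": {
  "motion": [
    [61, -3, 20, 0, 0, 0, 0.6],
    [62, -3, 40, 0, 0, 0, 0.6],
    [62, -3, 40, 0, 0, 0, 0.6],
    [62, -3, 40, 0, 0, 0, 0.6]
  ]
}}

```text
clock: 24.25
tool_pos: [0.6865, -0.1071, 0.1034]
eef_rot: [1.0, 0.024, -0.001, 0.0]
contact_force: [0.1, -0.2, -0.2]
opening: 0.398
finger_force: 0.0
```

```bash
python3 -c "
from h import *
go(690.2,-107.5,58.5,-86.8)"
```

```text
row [ 3.8  0.5 44.9] [ 0.   0.1 -0.4] | now [ 686.5 -107.1  103.4] -87.2 q7 -0.97 t 24.2 op 0.398 ff 0.0
```

{"name": "move_arm", "arguments": {
  "motion": [
    [4, 0, 20, 0, 0, 0, 0.6],
    [4, 0, 38, 0, 0, 0, 0.6],
    [4, 0, 45, 0, 0, 0, 0.6],
    [4, 0, 45, 0, 0, 0, 0.7],
    [4, 0, 45, 0, 0, 0, 0.9]
  ]
}}

```text
clock: 24.88
tool_pos: [0.6919, -0.1063, 0.0585]
eef_rot: [1.0, 0.025, 0.0, 0.0]
contact_force: [0.4, -0.6, 0.1]
opening: 0.21
finger_force: 0.0
```

{"name": "move_arm", "arguments": {
  "motion": [
    [0, 0, 0, 0, 0, 0, 1],
    [0, 0, 0, 0, 0, 0, 1],
    [0, 0, 0, 0, 0, 0, 1],
    [0, 0, 0, 0, 0, -10, 1],
    [0, 0, 0, 0, 0, -20, 1]
  ]
}}

```text
clock: 25.5
tool_pos: [0.6919, -0.1068, 0.0588]
eef_rot: [0.98, 0.201, 0.0, 0.001]
contact_force: [-0.6, -2.4, 1.7]
opening: 0.089
finger_force: 15.0
```

{"name": "move_arm", "arguments": {
  "motion": [
    [0, 0, 0, 0, 0, -10, 1],
    [0, 0, 0, 0, 0, -20, 1],
    [0, 0, 0, 0, 0, -30, 1],
    [0, 0, 0, 0, 0, -40, 1],
    [0, 0, 0, 0, 0, -50, 1]
  ]
}}

```text
clock: 26.12
tool_pos: [0.691, -0.106, 0.0588]
eef_rot: [0.803, 0.596, -0.0, -0.0]
contact_force: [-2.6, -1.3, 3.5]
opening: 0.092
finger_force: 15.0
```

{"name": "move_arm", "arguments": {
  "motion": [
    [0, 0, 0, 0, 0, -8, 1],
    [0, 0, 0, 0, 0, -16, 1],
    [0, 0, 0, 0, 0, -18, 1],
    [0, 0, 0, 0, 0, -18, 1]
  ]
}}

```text
clock: 26.62
tool_pos: [0.6905, -0.1059, 0.0587]
eef_rot: [0.702, 0.712, -0.0, -0.001]
contact_force: [-4.3, -0.2, 6.4]
opening: 0.086
finger_force: 15.0
```

{"name": "move_arm", "arguments": {
  "motion": [
    [0, 0, 0, 0, 0, 0, 0.8],
    [0, 0, 0, 0, 0, 0, 0.65],
    [0, 0, 0, 0, 0, 0, 0.6],
    [0, 0, -40, 0, 0, 0, 0.6],
    [0, 0, -90, 0, 0, 0, 0.6]
  ]
}}

```text
clock: 27.25
tool_pos: [0.6906, -0.1056, 0.1477]
eef_rot: [0.702, 0.712, -0.001, -0.001]
contact_force: [0.7, -1.4, 0.3]
opening: 0.401
finger_force: 0.0
```

{"name": "move_arm", "arguments": {
  "motion": [
    [0, 100, -60, 0, 0, 0, 0.6],
    [-180, 0, -80, 0, 0, 0, 0.6],
    [-180, 0, -80, 0, 0, 0, 0.6],
    [-180, 0, -80, 0, 0, 0, 0.6],
    [-180, 0, -80, 0, 0, 0, 0.6]
  ]
}}

```text
clock: 27.88
tool_pos: [0.6916, -0.2946, 0.2297]
eef_rot: [0.705, 0.709, -0.002, 0.002]
contact_force: [0.1, 0.6, -0.2]
opening: 0.4
finger_force: 0.0
```

```bash
python3 - <<'E'
from h import *
st=r.get_state(); print(st["tool_pos"],st["clock"])
s=snap("top"); save(s,"t2.png",(300,90,520,250),3); handles(s)
P=cloud(s); z=P[:,:,2]
m=(z>.058)&(z<.072)&(np.hypot(P[:,:,0]-.69,P[:,:,1]+.1075)<.025)
b=plane(s,np.argwhere(m)[:,::-1],.065)[:,:2].astype(np.float32)*1000; print("bar",m.sum(),cv2.minAreaRect(b) if m.any() else 0)
E
```

```text
[ 0.69159558 -0.29464545  0.22968193] 27.875
obj c [778.3 643.3] LW 146.2 73.2 ang 130.0 px [140.  96.] rgb [123. 117. 112.]
obj c [626.4 126.6] LW 81.6 28.8 ang 177.1 px [322. 148.] rgb [87.  71.5 57. ]
obj c [497.8  54.1] LW 78.9 28.0 ang 179.2 px [348. 193.] rgb [76. 62. 57.]
obj c [455.2 422.8] LW 158.5 30.6 ang 0.0 px [215. 210.] rgb [31. 28. 27.]
obj c [ 415.3 -666.3] LW 119.4 63.1 ang 6.6 px [608. 222.] rgb [57. 55. 54.]
obj c [404.4 574.5] LW 134.6 32.4 ang 123.1 px [159. 228.] rgb [ 63.  98. 187.]
obj c [359.8  62.4] LW 78.0 29.1 ang 134.2 px [346. 243.] rgb [ 65. 176. 169.]
obj c [310. 311.] LW 155.9 61.7 ang 107.9 px [255. 262.] rgb [ 99. 100. 100.]
obj c [ 307.1 -154.9] LW 83.4 31.2 ang 44.1 px [425. 262.] rgb [ 67. 171. 165.]
obj c [ 214.6 -672.4] LW 166.4 123.4 ang 28.0 px [614. 294.] rgb [97. 93. 91.]
bar 33 ((687.9210815429688, -109.15119934082031), (24.770559310913086, 8.438766479492188), 89.51115417480469)
```

View pics/t2.png

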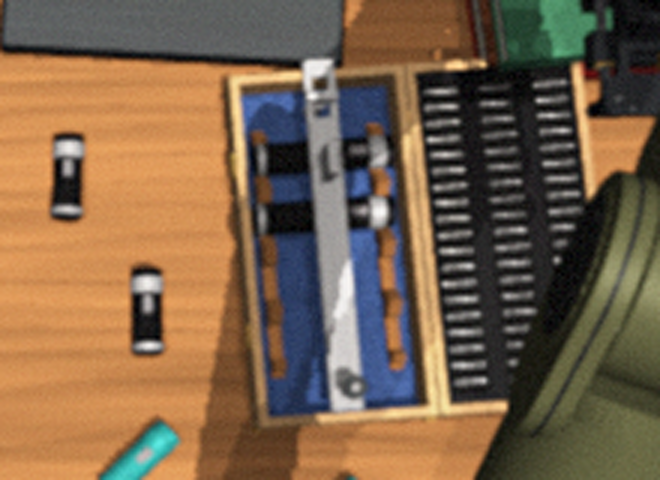

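The T is crosswise at about 1.5 rad at crop (320,97). The strap is closed over the two handles at (320,155) and (320,213). Both shorts are on the table, and the arm is clear.

```bash
python3 -c "
from h import *
print(finish_job())"
```

```text
the job is handed in; nothing more can be done
None
```

I handed the job in at about 28 s on the robot's clock. Both 130 mm handles present lie in notches 3 and 4, the stray short handle is out on the table, and the strap is flat over the T, which is turned crosswise (about 1.5 rad). My last pictures and depth readings showed all of this; the hand-in returned no verdict.

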